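# Close the parts washer and lift the clean bush with tongs

### The arm

A 6-joint arm with a two-finger parallel gripper is mounted at the origin on the work surface. World frame = base frame: x ahead of the robot, y to its left, z up, the work surface at z = 0. Lengths are in m, angles in rad, forces in N, time in s.
With the tool pointing down it reaches from about 0.275 to 0.75 m from the base axis. Payload 10.2 kg.
Tool frame: the origin (TCP) lies between the finger pads; the fingertips stand ahead of it and the grasp point (between the pads) lies 2 mm behind it (r.tip_reach is the z of the fingertips in the tool frame, in m); z points along the fingers, x is the direction in which the jaws open and shut, and the axes are right-handed (so a half turn about z gives the same grasp; the last joint's range is limited). The gripper opens to 88 mm and grips with 3 to 60 N. Pads are 18 mm wide; open, the fingers measure 123 mm over their backs; the gripper's body (75 mm by 187 mm) begins 45 mm behind the grasp point.
Start: joints at [0.908, 0.313, 1.498, -0, 1.331, -0.223], TCP at [0.224, 0.475, 0.256] pointing down, gripper open.
Joint ranges: [-2.94, 2.94], [-0.97, 2.17], [0.19, 2.56], [-1.23, 4.37], [0.02, 3.11], [-2.88, 2.88]. Speed limits (rad/s): [2.39, 2.39, 3.01, 3.14, 3.14, 3.14].

### API

Orientations are given as a 3x3 rotation matrix whose columns are the frame's x, y, z axes.
In Python, from cell import r gives the robot as it stands.
- The arm moves only by the shell command python3 -m creep 'ROWS' [OPENING]. ROWS is JSON, a list that holds one entry, the list of rows, each a list of 4 numbers: the shift along the tool's x, y, z in cm, then the turn about the tool's z in rad. In form: [[[dx, dy, dz, turn], ...]]. A call has 1 to 10 rows; each row is the pose to reach, as a shift and turn from the pose measured when the call began, along the tool's axes at that moment; what a row does not reach only later rows make up. A row lasts 1/12 s, in which the tool goes at most 41.7 mm and 7.16 degrees, less where a joint would pass 70% of its speed; a pose out of reach is approached as far as the arm can. A call with a gripper value outside its range is refused whole. OPENING is the opening, from 0 (shut) to 1 (fully open), set as the call begins (- or left out, the last holds). The fingers move at their own pace and stop on an object; the grip force is fixed at half the most. Time passes only in rows, so rows that repeat a pose let the fingers close. It gives the time, the measured TCP pose, the force and the opening at its end, in the units of the state.
- r.read_state(): the state, without advancing time (a new reading comes with each control period).
- r.get_image(name): name is "scene" or "side" or "wrist"; returns a dict with "img" (400x640x3 uint8, red, green, blue), "depth" (400x640 float32, m along the optical axis (not along the pixel's ray), 0 where there is no reading), "fx", "fy", "cx", "cy" (pixels), "xyz" and "rotation" of the camera in the world. Camera axes: x right, y down, z forward; pixel columns grow to the right and rows downward; lengths in m; the calibration is good to about 2 mm. A picture is of the moment at which its call begins.
- r.close_job(): hands the job in, once; it reports no verdict.
Trained networks look in the newest picture that a camera, given by its name, has taken for a name from the list of things; names that differ only in an ending like _2 or _b are one class to them, and where a whole thing is asked for, a point or a joint stands for the part that bears it (a point fixed in the world has none). Each returns a list of dicts, best first, with "confidence" (0 to 1); they miss things now and then, are a little off and sometimes report something else, mostly with a low value. They report only what shows in the picture. A call takes as long as a camera call.
- r.silhouettes(camera, query): "pixels" (400x640 bool, what is visible of it) and "centre" ([row, column] as shares, 0 to 1, of the picture: columns of its width, rows of its height, amid what is visible of it).
- r.landmark_of(camera, query): "centre" ([row, column] as shares, 0 to 1, of the picture: columns of its width, rows of its height: a listed point, or the origin of a listed thing).
The state is a dict: "time": time; "q": joint angles; "qvel": joint speeds; "joint_efforts": joint torques, N m; "tool_pos": TCP position; "eef_rot": TCP orientation; "contact_force": force on the tool from outside, world axes, zero at the start; "torque": the same for the moment, N m; "width": opening from 0.0 (shut) to 1.0 (fully open).
Only numpy, scipy, OpenCV 4.12 (cv2) and the standard library are available. Lean on these libraries where they do the work, as an engineer would, in place of code of your own. Each camera call takes 0.05 s, during which the arm holds its last target.

### The job

Swing the lid of the steel wash tank fully shut, then take up the spring tongs from the bench, close their tips on the tall flanged brass bush (the taller of the two fittings on the drip stand) and lift it at least 10 cm above the stand. Touch the clean bush only with the tongs, leave the short end cap, the bottle and the brush where they are, and finish while still holding the bush up in the tongs, keeping the grip, with the lid still shut.

Things in the scene. Friction and masses are not known exactly. Their poses are not given: they have to be found in the camera images.
- tank: Fixed stainless wash tank, open box 180 (own x) x 220 (own y) x 90 mm high. Origin at the centre of its underside on the bench; own z up; its front (-x) faces roughly to the robot. The lid is hinged along the top of the far (+x) wall.
- tank_lid (a joint): Lid hinge angle in rad: 0 = shut, flat on the tank; 1.5 = upright. It starts partly open. The hinge is stiff (friction about 0.38 N m, lid 0.3 kg), so the lid stays where it is left and must be pushed all the way down; about 3 N at the free edge is enough.
- lid_hinge (a point): Middle of the lid's hinge line, 90 mm above the bench; its own y runs along the hinge line. At angle a the lid's free edge stands 180 mm from it, towards the tank's front, turned upward by a.
- lid_edge (a point): Middle of the lid's free edge on its outer (upper when shut) face; moves with the lid. Flat aluminium plate, 180 mm from hinge to edge, 224 mm along the hinge, 6 mm thick; a black lip 100 mm wide juts 14 mm beyond the edge, its face 2 mm higher. Shut, the outer face is 96 mm above the bench.
- tongs_grip (a point): Loose steel spring tongs lying on the bench, 240 mm long, 140 g. Point midway between the two grip plates, 14 mm above the underside, 110 mm ahead of the rear pivot, near the centre of mass; own x runs from pivot to tips, z up. Black plates: 80 to 140 mm ahead of the pivot, 28 mm high, 56 mm over their outer faces here at rest. Press them together across own y: width = 56 mm - 110 mm x angle tongs_arm.
- tongs_tips (a point): Middle between the two tip pads while the tongs are at rest: 110 mm ahead of tongs_grip along own x, 14 mm above the underside. Pads 40 mm long, 22 mm high (3 to 25 mm above the underside), 6 mm thick; inner gap here = 61 mm - 220 mm x the angle tongs_arm.
- tongs_arm (a joint): Squeeze angle of the tongs in rad: 0 = at rest, open (tip gap 61 mm); 0.16 = tips on a 26 mm round thing, pads parallel; 0.27 = shut. A spring opens them: about 4 N at the grip plates at rest, 7 N at 0.16. Squeezed to 50 mm over the plates they can be carried, tip gap near 49 mm.
- bush_mid (a point): Centre (22.5 mm above its underside) of the tall loose brass bush, about 90 g, standing on the drip stand: 45 mm high, 26 mm diameter, with a foot flange 36 mm diameter and 6.5 mm thick; dark bore on top.
- cap_mid (a point): Centre (10 mm above its underside) of the short brass end cap, 34 mm diameter, 20 mm high, the other fitting on the drip stand. Leave alone. The two fittings stand about 100 mm apart and may have swapped places.
- drip_stand: Fixed flat drip stand, 120 (own x) x 180 (own y) x 20 mm high; origin at the centre of its underside on the bench. The two fittings stand on top, 20 mm above the bench, side by side along own y.
- bottle: Loose white plastic bottle, 64 mm diameter, 160 mm tall, upright; origin at its underside. Leave alone.
- brush: Loose wooden-handled hand brush, about 200 mm long and 42 mm wide, lying beyond the stand, roughly along world y. Leave alone.

How it is judged:
By the outcome, as a careful person would: the job done as asked, in the order asked, and still so for the second after the job is handed in, while the arm keeps its last pose, push and grip.
It also fails if it takes over 64 s, if anything falls off the work surface, if the arm or the gripper's body presses on something with over 40 N, if the wrist force passes 120 N, or if a joint passes its speed limit or range.

## Working session

There is one attempt and no reset: what is moved stays moved. The work goes in short steps, Python scripts to look and compute and a shell command to move; the robot and the scene stay as the last step left them, time stands still between calls to the robot, and variables do not carry over. Pictures are saved under pics/ and viewed, and the job is handed in when it is done.

```bash
ls; mkdir -p pics
cat > h.py <<'E'
from cell import r
import numpy as np, cv2
def shot(cam,fn):
    d=r.get_image(cam); cv2.imwrite('pics/'+fn,d['img'][:,:,::-1]); return d
def ray(d,px):
    row,col=px
    v=np.array([(col-d['cx'])/d['fx'],(row-d['cy'])/d['fy'],1.]); return np.array(d['rotation']).reshape(3,3)@v
def atz(d,px,z):
    v=ray(d,px); o=np.array(d['xyz']); return o+v*(z-o[2])/v[2]
def atdepth(d,px):
    row,col=map(int,px); w=d['depth'][max(0,row-1):row+2,max(0,col-1):col+2]; w=w[w>0]
    return np.array(d['xyz'])+ray(d,px)*np.median(w) if len(w) else None
def lm(cam,q,d,z=None):
    out=[]
    for k in r.landmark_of(cam,q)[:3]:
        p=(k['centre'][0]*400,k['centre'][1]*640)
        out.append((round(k['confidence'],2),np.round(p,1).tolist(),None if atdepth(d,p) is None else np.round(atdepth(d,p),4).tolist(),None if z is None else np.round(atz(d,p,z),4).tolist()))
    return out
E
python3 - <<'E'
from h import *
np.set_printoptions(precision=4,suppress=True)
s=r.read_state(); print(s['time'],s['tool_pos'],s['eef_rot'],r.tip_reach,s['contact_force'])
Z=dict(tank=0,lid_hinge=.09,lid_edge=None,tongs_grip=.014,tongs_tips=.014,bush_mid=.0425,cap_mid=.03,drip_stand=0,bottle=0,brush=0)
for c in ['scene','side','wrist']:
    d=shot(c,c+'0.png'); print(c,d['xyz'],np.array(d['rotation']).tolist(),d['fx'])
    for q,z in Z.items(): print(q,lm(c,q,d,z))
E
```

```text
pics
0.0 [0.2234 0.4749 0.2552] [[ 0.4257  0.9049 -0.0008]
 [ 0.9049 -0.4257 -0.001 ]
 [-0.0013 -0.0003 -1.    ]] 0.017 [-1.1221  0.265  -0.8828]
scene [1.0662 0.4412 1.112 ] [[-0.6938234616303872, 0.6009705319389987, -0.396791410985903], [0.7199681719338218, 0.5910763220943022, -0.3636957696506021], [0.015963567693270314, -0.5380178446858709, -0.8427822751494437]] 500.39547739273615
tank [(0.74, [300.1, 413.6], [0.6398, 0.3326, 0.1242], [0.5861, 0.3189, 0.0])]
lid_hinge [(0.77, [321.4, 405.4], [0.6668, 0.3437, 0.0703], [0.6743, 0.3455, 0.09])]
lid_edge [(0.88, [242.0, 440.7], [0.5478, 0.3069, 0.2243], None), (0.63, [319.5, 407.6], [0.6661, 0.3459, 0.0857], None), (0.56, [199.0, 283.2], [0.6218, -0.0808, 0.0408], None)]
tongs_grip [(0.89, [134.8, 270.9], [0.4772, -0.2835, -0.0012], [0.4853, -0.2736, 0.014])]
tongs_tips [(0.95, [154.8, 238.7], [0.5901, -0.294, -0.0001], [0.5961, -0.2846, 0.014])]
bush_mid [(0.65, [216.1, 310.1], [0.6213, 0.0139, 0.0673], [0.6108, 0.0038, 0.0425])]
cap_mid []
drip_stand [(0.73, [213.9, 299.5], [0.6146, -0.0299, 0.0182], [0.6071, -0.0377, 0.0])]
bottle 
[... 1174 characters left out ...]
.0189], [0.6243, -0.0279, 0.0]), (0.57, [195.3, 365.8], [0.7593, 0.0369, 0.0153], [0.7658, 0.0501, 0.0])]
bottle [(0.67, [284.0, 392.0], [0.6974, -0.3018, 0.0523], [0.7171, -0.2738, 0.0])]
brush [(0.97, [195.5, 369.3], [0.7686, 0.0315, 0.0172], [0.7761, 0.0463, 0.0]), (0.7, [122.8, 312.4], [0.7062, 0.4604, -0.0006], [0.706, 0.4596, 0.0])]
wrist [0.1599 0.5043 0.3834] [[0.42555210289593537, 0.8718087788179059, 0.24260020794895648], [0.9049338346717437, -0.4100941629038582, -0.11365532287787995], [0.00040322095480987914, 0.2679033981274102, -0.9634456947252634]] 313.783971334322
tank []
lid_hinge []
lid_edge []
tongs_grip []
tongs_tips []
bush_mid []
cap_mid []
drip_stand []
bottle []
brush []
```

View pics/scene0.png

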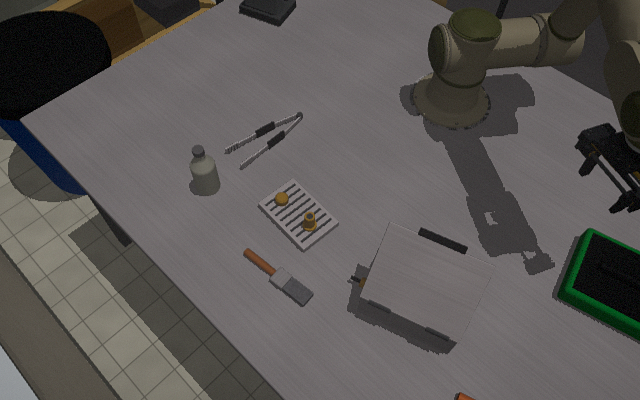

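View pics/side0.png

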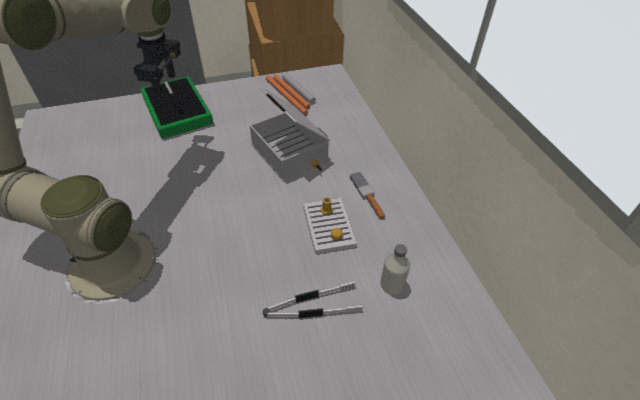

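The scene picture shows the lid half open, with its black lip at about (443,240). The tongs' plates are at (265,129) and (276,139), their pivot is at (299,116) and their tips at (228,151) and (242,166). The bush is at (309,220), the cap at (282,198) and the bottle at (204,172). Next I fit these from depth.

```bash
cat >> h.py <<'E'
def cloud(d):
    v,u=np.mgrid[0:400,0:640]; D=d['depth']
    P=np.stack([(u-d['cx'])/d['fx']*D,(v-d['cy'])/d['fy']*D,D],-1)@np.array(d['rotation']).reshape(3,3).T+np.array(d['xyz'])
    P[D<=0]=np.nan; return P
def sil(cam,q):
    S=r.silhouettes(cam,q); return S
E
python3 - <<'E'
from h import *
np.set_printoptions(precision=4,suppress=True)
for c in ['scene','side']:
    d=r.get_image(c); P=cloud(d); print(c)
    # plates
    g=d['img'].max(-1)
    m=(g<70)&(P[...,0]>.35)&(P[...,0]<.62)&(P[...,1]>-.36)&(P[...,1]<-.2)&(P[...,2]>.018)
    n,L,st,ce=cv2.connectedComponentsWithStats(m.astype(np.uint8))
    for i in range(1,n):
        if st[i,4]>8: q=P[L==i]; print('dark',st[i,4],q.mean(0),q.min(0),q.max(0))
    m=(P[...,0]>.3)&(P[...,0]<.66)&(P[...,1]>-.38)&(P[...,1]<-.18)&(P[...,2]>.012)&(P[...,2]<.05)
    q=P[m]; print('tongs',len(q))
    for lo in np.arange(.34,.66,.02):
        a=q[(q[:,0]>=lo)&(q[:,0]<lo+.02)]
        if len(a): 
            y=np.sort(a[:,1]); print(round(lo+.01,2),len(a),y.min(),y.max(),'mid split',[y[y<y.mean()].mean(),y[y>=y.mean()].mean()], a[:,2].max())
    for nm in ['bush_mid','cap_mid','bottle','tank_lid']:
        for s in sil(c,nm)[:2]:
            q=P[s['pixels']]; q=q[~np.isnan(q[:,0])]; print(nm,s['confidence'],len(q),np.median(q,0),np.percentile(q,3,0),np.percentile(q,97,0))
    # fittings top
    m=(P[...,0]>.5)&(P[...,0]<.72)&(P[...,1]>-.16)&(P[...,1]<.1)
    for zl,zh in [(.014,.026),(.034,.046),(.058,.075)]:
        q=P[m&(P[...,2]>zl)&(P[...,2]<zh)]; print(zl,len(q),q.mean(0),q.min(0),q.max(0))
    # lid plane
    if c=='scene':
        s=sil(c,'tank_lid')[0]['pixels']; q=P[s]; q=q[~np.isnan(q[:,0])]; q=q[q[:,2]>.1]
        ce=np.median(q,0)
        for _ in range(5):
            w,V=np.linalg.eigh(np.cov((q-ce).T)); e=np.abs((q-ce)@V[:,0]); q=q[e<.006]; ce=q.mean(0)
        nn=V[:,0]*np.sign(V[2,0]); print('lid normal',nn,ce,'angle',np.arctan2(np.hypot(*nn[:2]),nn[2]),'yaw of tank',np.arctan2(-nn[1],-nn[0]) )
E
```

```text
scene
dark 20 [ 0.3787 -0.2665  0.0222] [ 0.3697 -0.2745  0.0181] [ 0.3854 -0.2584  0.0276]
dark 74 [ 0.4857 -0.2996  0.0248] [ 0.4539 -0.3089  0.0181] [ 0.5159 -0.2923  0.0339]
dark 76 [ 0.4895 -0.2502  0.0252] [ 0.4589 -0.2555  0.018 ] [ 0.5187 -0.246   0.032 ]
tongs 636
0.37 20 -0.27561005063853844 -0.25837238044737126 mid split [np.float64(-0.269346783679356), np.float64(-0.26119554029882636)] 0.02755668997356686
0.39 46 -0.28236122995809304 -0.255834641233981 mid split [np.float64(-0.2753635998174427), np.float64(-0.2604841737269491)] 0.025003393520348194
0.41 40 -0.2898563277574409 -0.2545027074124709 mid split [np.float64(-0.2821423972326665), np.float64(-0.2570118825659068)] 0.02705469409119976
0.43 33 -0.2918827050090526 -0.2510033272349648 mid split [np.float64(-0.28823354306132265), np.float64(-0.25415599374231457)] 0.02685679999923951
0.45 42 -0.3005477257479429 -0.24628591296286145 mid split [np.float64(-0.2938959838802978), np.float64(-0.25190444335490975)] 0.028888779745641857
0.47 71 -0.303954088878068 -0.24623959720550143 mid split [np.float64(-0.2967259694373694), n
[... 4022 characters left out ...]
d 0.43 167 [0.6162 0.002  0.0461] [ 0.604  -0.0061  0.0207] [0.6348 0.0302 0.0683]
cap_mid 0.59 122 [ 0.6156 -0.0981  0.0385] [ 0.6011 -0.1094  0.0243] [ 0.6308 -0.0812  0.0423]
bottle 0.74 1007 [ 0.7034 -0.2905  0.0987] [ 0.6833 -0.3056  0.014 ] [ 0.7329 -0.2632  0.1608]
tank_lid 0.7 663 [0.6015 0.2941 0.1706] [0.527  0.2079 0.076 ] [0.6918 0.4213 0.2315]
tank_lid 0.55 465 [0.7648 0.0536 0.0178] [ 0.7432 -0.0533  0.0072] [0.7801 0.1326 0.0225]
0.014 1736 [ 0.6086 -0.0474  0.0205] [ 0.5456 -0.1339  0.0142] [0.6766 0.0538 0.0259]
0.034 115 [ 0.6163 -0.075   0.0393] [ 0.6007 -0.1094  0.0346] [0.634  0.0073 0.0451]
0.058 58 [0.6185 0.007  0.065 ] [ 0.6058 -0.0043  0.0584] [0.6314 0.0225 0.0709]
```

```bash
python3 -m creep '[[[0,2,-3,-0.05],[0,5,-4,-0.1],[0,8.5,-4,-0.15],[0,12,-4,-0.2],[0,16,-4,-0.25],[0,20,-4,-0.3],[0,24,-4,-0.35],[0,28,-4,-0.4],[0,32,-4,-0.44],[0,34,-4,-0.44]]]' 0
```

```text
time: 3.03
tool_pos: [0.5344, 0.3277, 0.295]
eef_rot: [[0.001, 1.0, -0.0], [1.0, -0.001, -0.001], [-0.001, -0.0, -1.0]]
contact_force: [0.5, -0.8, -0.1]
width: 0.265
```

```bash
cat > st.py <<'E'
from h import *
import sys
np.set_printoptions(precision=4,suppress=True)
s=r.read_state(); R=np.array(s['eef_rot']).reshape(3,3)
print('t',s['time'],'p',s['tool_pos'],'yaw',np.arctan2(R[1,0],R[0,0]),'z',R[:,2],'F',s['contact_force'],'w',s['width'],'q',np.array(s['q']))
if len(sys.argv)>3:
    t=np.array([float(x) for x in sys.argv[1:4]]); print('need cm',R.T@(t-s['tool_pos'])*100)
E
python3 st.py .563 .311 .26
```

```text
t 3.0333 p [0.5344 0.3277 0.295 ] yaw 1.5702882276036065 z [-0.     -0.0008 -1.    ] F [ 0.4753 -0.7878 -0.0613] w 0.26508512876688645 q [ 0.3637  0.5263  1.0846 -0.0007  1.5309 -1.2066]
need cm [-1.6641  2.8574  3.5014]
```

```bash
python3 -m creep '[[[-1,2,2,0],[-1.7,2.9,4.5,0],[-1.7,2.9,6,0],[-1.9,2.2,7.3,0],[-2.3,1,9,0],[-2.5,0.3,10.4,0],[-2.75,-0.5,11.9,0],[-2.9,-1,13.4,0],[-3,-1.4,15,0],[-3.1,-1.6,16.4,0]]]' 0; python3 st.py
```

```text
time: 3.87
tool_pos: [0.5179, 0.2965, 0.1303]
eef_rot: [[0.0, 1.0, -0.0], [1.0, -0.0, -0.001], [-0.001, -0.0, -1.0]]
contact_force: [-0.2, 0.4, 0.4]
width: 0.004
t 3.8667 p [0.5179 0.2965 0.1303] yaw 1.5704270340191566 z [-0.0004 -0.0008 -1.    ] F [-0.2128  0.4045  0.371 ] w 0.00412772230193172 q [ 0.3241  0.5869  1.4268 -0.0007  1.1285 -1.246 ]
```

Run:
```python
from h import *
a=shot('scene','s1.png')
```

```text
(no output)
```

View pics/s1.png

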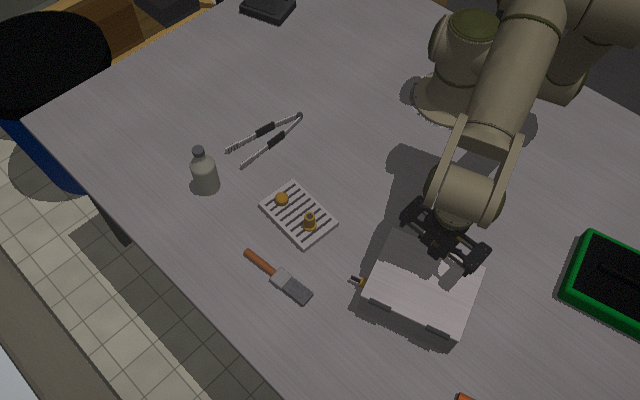

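The lid is now lower: its visible part spans (375–485, 265–335) and the gripper is over its front edge. I keep pushing.

```bash
python3 -m creep '[[[0,0.3,0.8,0],[0,0.5,1.3,0],[0,0.5,1.7,0],[0,0.5,1.9,0],[0,0.5,2,0],[0,0.5,2,0]]]' 0
cat > lid.py <<'E'
from h import *
d=r.get_image('scene'); P=cloud(d); s=sil('scene','tank_lid')[0]['pixels']; q=P[s]; q=q[~np.isnan(q[:,0])]
q=q[(q[:,0]>.54)|(q[:,2]<.3)]; ce=np.median(q,0)
for _ in range(6):
    w,V=np.linalg.eigh(np.cov((q-ce).T)); e=np.abs((q-ce)@V[:,0]); q=q[e<.006] if e.max()<.03 else q[e<np.percentile(e,90)]; ce=q.mean(0)
n=V[:,0]*np.sign(V[2,0]); print('lid tilt',np.arctan2(np.hypot(*n[:2]),n[2]),n,ce,len(q))
E
python3 lid.py; python3 st.py
```

```text
time: 4.42
tool_pos: [0.5219, 0.296, 0.1135]
eef_rot: [[-0.0, 1.0, -0.003], [1.0, 0.0, -0.003], [-0.003, -0.003, -1.0]]
contact_force: [-23.7, -10.5, 47.9]
width: 0.003
lid tilt 0.005001473612994043 [-0.00432946 -0.00250406  0.99998749] [0.59248124 0.32247466 0.09665061] 6557
t 4.5167 p [0.5219 0.296  0.1135] yaw 1.5711051551709032 z [-0.0027 -0.0025 -1.    ] F [-22.831  -10.3372  46.5141] w 0.007947403972975614 q [ 0.3215  0.6147  1.428  -0.0017  1.1022 -1.2488]
```

The lid fit shows it shut (tilt 0.005 rad, outer face at 96.7 mm). I lift off and head for the tongs.

```bash
python3 -m creep '[[[0,0,-3,0],[0,0,-7,0],[-2,0,-10,0],[-6,0,-12,0],[-10,0,-12,0],[-14,0,-12,0],[-18,-0.5,-12,0],[-22,-1,-12,0],[-26,-2,-12,0],[-30,-2.5,-12,0]]]' 1; python3 lid.py;python3 st.py .485 -.278 .22
```

```text
time: 5.35
tool_pos: [0.4967, -0.0056, 0.2349]
eef_rot: [[-0.0, 1.0, -0.002], [1.0, 0.0, -0.003], [-0.003, -0.002, -1.0]]
contact_force: [0.7, 0.3, -0.0]
width: 0.737
lid tilt 0.001797478336789238 [-7.79369164e-04 -1.61972485e-03  9.99998385e-01] [0.58247612 0.32156113 0.09678881] 7414
t 5.45 p [ 0.4973 -0.0084  0.2349] yaw 1.5651230508699365 z [-0.0017 -0.0038 -1.    ] F [-0.0014  0.0184 -1.1974] w 0.8269309606030157 q [-0.2509  0.2707  1.6103 -0.0043  1.2613 -1.8147]
need cm [-26.9598  -1.0758   1.5955]
```

```bash
python3 -m creep '[[[-3.5,0,0,0],[-7,-0.5,0,0.02],[-11,-0.5,0.5,0.04],[-15,-1,1,0.06],[-18.5,-1,1.5,0.08],[-22,-1,1.5,0.08],[-25,-1,1.5,0.08],[-27,-1,1.5,0.08],[-27,-1,1.5,0.08],[-27,-1,1.5,0.08]]]' 1
python3 - <<'E'
from h import *
d=shot('wrist','w1.png')
for q,z in dict(tongs_grip=.014,tongs_tips=.014).items(): print(q,lm('wrist',q,d,z))
E
python3 st.py
```

```text
time: 6.28
tool_pos: [0.486, -0.2786, 0.2208]
eef_rot: [[0.087, 0.996, -0.002], [0.996, -0.087, -0.004], [-0.004, -0.001, -1.0]]
contact_force: [-0.3, 0.3, -0.0]
width: 1.001
tongs_grip [(0.28, [345.1, 342.6], [0.6833, -0.2703, 0.036], [0.702, -0.2702, 0.014])]
tongs_tips []
t 6.4333 p [ 0.4862 -0.2772  0.2211] yaw 1.4864954019422316 z [-0.0015 -0.0038 -1.    ] F [-0.0267  0.3022  0.2783] w 1.0027849803318079 q [-0.7259  0.4161  1.4439 -0.004   1.2802 -2.2113]
```

View pics/w1.png

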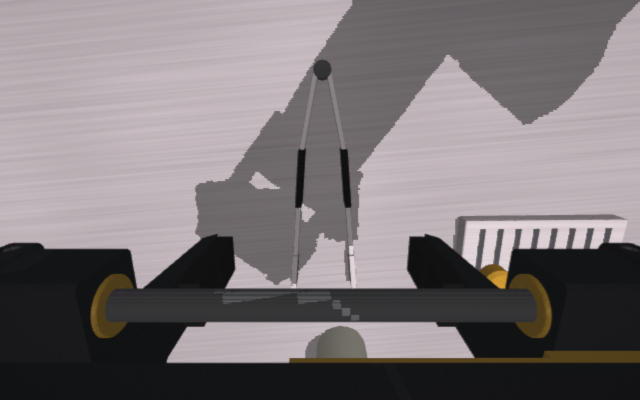

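The wrist view shows the pivot at (322,70), the plates at (301,150–207) and (345,150–207), and the arms running on down to about row 285. I convert these to world positions.

Run:
```python
from h import *
np.set_printoptions(precision=4,suppress=True)
d=r.get_image('wrist')
for n,p,z in [('pivot',(70,322),.026),('Ltop',(150,302),.028),('Lbot',(207,298.5),.028),('Rtop',(150,343.5),.028),('Rbot',(207,347.5),.028)]:
    print(n,atz(d,p,z),atdepth(d,p))
P=cloud(d); m=(d['img'].max(-1)<60); m[:140]=0;m[215:]=0;m[:,:280]=0;m[:,365:]=0
n,L,st,ce=cv2.connectedComponentsWithStats(m.astype(np.uint8))
for i in range(1,n):
    if st[i,4]>50: print(st[i],ce[i],atz(d,ce[i][::-1],.026),np.nanmedian(P[L==i],0))
```

```text
pivot [ 0.3772 -0.2675  0.026 ] [ 0.3767 -0.2674  0.022 ]
Ltop [ 0.4513 -0.294   0.028 ] [ 0.4521 -0.2946  0.0204]
Lbot [ 0.5112 -0.3038  0.028 ] [ 0.5117 -0.3039  0.0265]
Rtop [ 0.4548 -0.252   0.028 ] [ 0.455  -0.2519  0.0261]
Rbot [ 0.5156 -0.2516  0.028 ] [ 0.5161 -0.2515  0.0262]
[294 149  10  59 422] [298.5142 177.8341] [ 0.48   -0.3007  0.026 ] [ 0.4802 -0.3009  0.0265]
[339 149  11  59 409] [343.8998 177.4963] [ 0.4836 -0.2533  0.026 ] [ 0.4831 -0.2533  0.0266]
```

```bash
python3 -m creep '[[[0,-0.1,4,0],[0,-0.2,8,0],[0,-0.2,12,0],[0,-0.2,15,0],[0,-0.2,17,0],[0,-0.2,18.5,0],[0,-0.2,19.5,0],[0,-0.2,20,0],[0,-0.2,20,0]]]' 1; python3 st.py
```

```text
time: 7.23
tool_pos: [0.4839, -0.2773, 0.0209]
eef_rot: [[0.083, 0.997, -0.002], [0.997, -0.083, -0.003], [-0.004, -0.002, -1.0]]
contact_force: [0.5, -0.6, 0.6]
width: 0.996
t 7.2333 p [ 0.4839 -0.2773  0.0209] yaw 1.4872339415331146 z [-0.002  -0.0034 -1.    ] F [ 0.5199 -0.5571  0.6358] w 0.9962908563460426 q [-0.7288  0.6733  1.6221 -0.0051  0.8454 -2.2126]
```

```bash
python3 -m creep '[[[0,0,0,0],[0,0,0,0],[0,0,0,0],[0,0,0,0],[0,0,0,0],[0,0,0,0],[0,0,0,0],[0,0,0,0],[0,0,0,0],[0,0,0,0]]]' 0.56
python3 - <<'E'
from h import *
shot('wrist','w2.png'); shot('scene','s2.png')
E
python3 st.py
```

```text
time: 8.07
tool_pos: [0.4841, -0.2775, 0.0213]
eef_rot: [[0.083, 0.997, -0.001], [0.997, -0.083, -0.004], [-0.004, -0.001, -1.0]]
contact_force: [-0.2, 0.1, 5.0]
width: 0.56
t 8.1667 p [ 0.4841 -0.2775  0.0213] yaw 1.4872421013402841 z [-0.0013 -0.0039 -1.    ] F [0.164  0.4192 5.0823] w 0.5566093077223516 q [-0.7288  0.6728  1.6217 -0.0051  0.8455 -2.2127]
```

View pics/w2.png

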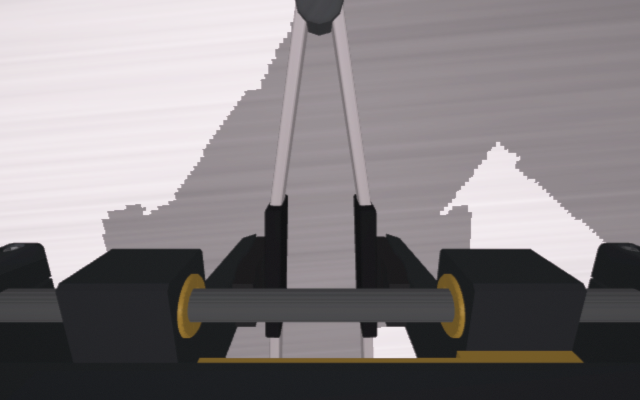

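View pics/s2.png

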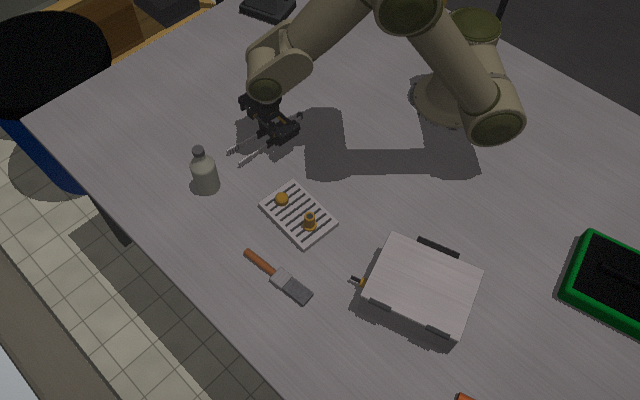

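The fingers are on both plates (columns 270 and 370, rows 205–335), and the lid looks shut in the scene view. I lift gently.

```bash
python3 -m creep '[[[0,0,-0.5,0],[0,0,-1.5,0],[0,0,-3,0],[0,0,-5,0],[0,0,-7,0],[0,0,-9,0],[0,0,-10.5,0],[0,0,-11,0],[0,0,-11,0],[0,0,-11,0]]]' 0.55
cat > tg.py <<'E'
from h import *
import sys
np.set_printoptions(precision=4,suppress=True)
s=r.read_state(); R=np.array(s['eef_rot']).reshape(3,3)
for c in ['scene','side']:
    d=shot(c,sys.argv[1]+c+'.png')
    z=s['tool_pos'][2]
    for q in ['tongs_grip','tongs_tips','bush_mid']: print(c,q,lm(c,q,d,z-.007 if q!='bush_mid' else .0425))
    P=cloud(d); Q=(P-s['tool_pos'])@R  # tool coords x=across,y=ahead,z down
    m=(Q[...,1]>.02)&(Q[...,1]<.15)&(abs(Q[...,0])<.06)&(abs(Q[...,2])<.035)
    q=Q[m]
    for lo in np.arange(.02,.15,.02):
        a=q[(q[:,1]>=lo)&(q[:,1]<lo+.02)]
        if len(a)>3:
            L=a[a[:,0]<a[:,0].mean()];U=a[a[:,0]>=a[:,0].mean()]
            print(round(lo+.01,2),len(a),'x',L[:,0].mean(),U[:,0].mean(),'z',a[:,2].min(),a[:,2].max(), 'y max',a[:,1].max())
E
python3 tg.py t1;python3 st.py
```

```text
time: 9.0
tool_pos: [0.484, -0.2768, 0.1307]
eef_rot: [[0.084, 0.997, -0.002], [0.997, -0.084, -0.003], [-0.003, -0.002, -1.0]]
contact_force: [-0.1, 0.1, -0.5]
width: 0.551
scene tongs_grip [(0.81, [109.8, 270.6], [0.5197, -0.2233, 0.1819], [0.4855, -0.2648, 0.1237])]
scene tongs_tips [(0.83, [131.0, 232.7], [0.5449, -0.3716, -0.0009], [0.6033, -0.2806, 0.1237]), (0.73, [197.3, 281.1], [0.6217, -0.0886, 0.04], [0.6564, -0.0472, 0.1237])]
scene bush_mid [(0.56, [219.5, 310.5], [0.6256, 0.0197, 0.0633], [0.6169, 0.0113, 0.0425])]
0.03 101 x -0.018995264834378765 0.024615620942825607 z -0.009488238417843804 0.022346694889429357 y max 0.0398104798908544
0.05 68 x -0.020574828849097688 0.024576237632468724 z -0.0037700878995617754 0.013923787980174603 y max 0.05958628265865112
0.07 63 x -0.021534305300607546 0.025901948651396608 z -0.002522348640862034 0.01489647500716986 y max 0.07996438217244206
0.09 82 x -0.022153427685020804 0.027561441889019912 z -0.008133938080856737 0.018162434297779157 y max 0.09993704284133258
0.11 102 x -0.02255739972138903 0.02874748015612565 z -0.007839788042
[... 676 characters left out ...]
 0.059897599070386755
0.07 75 x -0.025634507078420462 0.02199864126642789 z -0.002931424156367138 0.013850211092607048 y max 0.0792291277872923
0.09 99 x -0.026968619173876912 0.023090678235699543 z -0.005015912236512251 0.019522329316992392 y max 0.09996128937587974
0.11 110 x -0.02764378721078874 0.023487335430471958 z -0.006201637147974516 0.017661134319428506 y max 0.11980391900755201
0.13 57 x -0.028246750492022514 0.024267446209978293 z -0.007653973135410924 0.01721710790046285 y max 0.13001343409327148
t 9.4 p [ 0.4842 -0.277   0.1309] yaw 1.4871916661395632 z [-0.0017 -0.0035 -1.    ] F [ 0.318   0.2786 -1.4419] w 0.5541139582395284 q [-0.7281  0.5092  1.5553 -0.0043  1.076  -2.2132]
```

```bash
python3 -c "
import cv2,numpy as np
a=cv2.imread('pics/t1scene.png')[40:240,160:400];b=cv2.imread('pics/t1side.png')[180:380,220:460]
cv2.imwrite('pics/t1c.png',cv2.resize(np.hstack([a,b]),None,fx=1.65,fy=1.65))"
```

```text
(no output)
```

View pics/t1c.png

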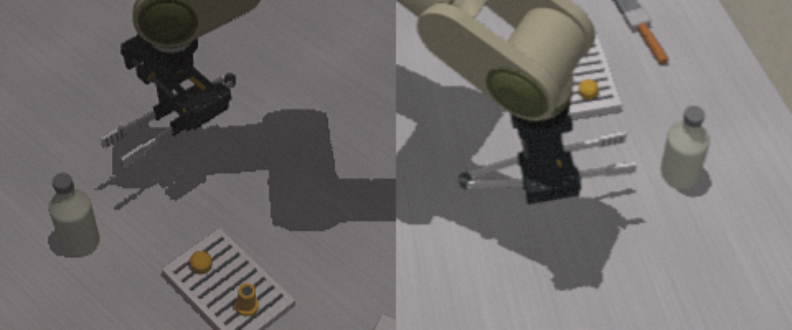

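The tongs hang level and centred in the jaws, with their tips about 130 mm ahead of the TCP. The bush is at about (0.620, 0.010), so I carry them over it.

```bash
python3 -m creep '[[[0.5,0,-1.5,0],[2.5,0,-3,0],[5.5,0,-3,-0.02],[9,0,-3,-0.04],[13,0.1,-3,-0.06],[17,0.2,-3,-0.084],[21,0.2,-3,-0.084],[24.5,0.2,-3,-0.084],[27.5,0.2,-3,-0.084],[28.6,0.2,-3,-0.084]]]' 0.55; python3 -m creep '[[[0,0,0,0],[0,0,0,0]]]' 0.55; python3 tg.py t2; python3 st.py .51 .009 .16
python3 -c "
import cv2,numpy as np
a=cv2.imread('pics/t2scene.png')[100:300,200:440];b=cv2.imread('pics/t2side.png')[120:320,220:460]
cv2.imwrite('pics/t2c.png',cv2.resize(np.hstack([a,b]),None,fx=1.65,fy=1.65))"
```

```text
time: 10.23
tool_pos: [0.5099, 0.0113, 0.1599]
eef_rot: [[-0.003, 1.0, -0.002], [1.0, 0.003, -0.003], [-0.003, -0.002, -1.0]]
contact_force: [0.8, -0.1, -1.6]
width: 0.555
time: 10.4
tool_pos: [0.5099, 0.0113, 0.1598]
eef_rot: [[-0.005, 1.0, -0.002], [1.0, 0.005, -0.003], [-0.003, -0.002, -1.0]]
contact_force: [0.4, -0.5, -1.2]
width: 0.549
scene tongs_grip [(0.66, [168.4, 342.0], [0.4216, -0.058, -0.0015], [0.5109, 0.0112, 0.1528])]
scene tongs_tips [(0.57, [198.7, 307.5], [0.5688, -0.0464, 0.0209], [0.6289, 0.0126, 0.1528]), (0.37, [219.4, 308.4], [0.6295, 0.0163, 0.0644], [0.6663, 0.0522, 0.1528])]
scene bush_mid [(0.69, [320.5, 404.7], [0.6667, 0.3415, 0.0713], [0.6556, 0.3387, 0.0425]), (0.65, [218.1, 311.1], [0.623, 0.019, 0.0659], [0.6131, 0.0096, 0.0425])]
0.03 105 x -0.019407467236686547 0.02384644566168305 z -0.010542185250972143 0.0204362433173021 y max 0.039905337963260686
0.05 63 x -0.02104703313937183 0.024381247056665535 z -0.003371133889311576 0.014189523952509069 y max 0.059938178255107055
0.07 70 x -0.021737808842928183 0.02541513464570579 z -0.006049069528647935 0.
[... 1051 characters left out ...]
0.02714433559723473 0.020609868810120033 z -0.0030029579617781303 0.015393548017762555 y max 0.07953504737289978
0.09 83 x -0.028123789149550847 0.021389063073567336 z -0.006681923573096038 0.015421642552277081 y max 0.09998525639710597
0.11 94 x -0.029502804197525948 0.02193945743823247 z -0.006799239288462842 0.01821038354034927 y max 0.11981645599106443
0.13 47 x -0.029590855023284658 0.023100880799322304 z -0.006230982710201532 0.017373555130415934 y max 0.13114463872050805
t 10.8 p [0.5099 0.0107 0.1599] yaw 1.5732213446791092 z [-0.0018 -0.0029 -1.    ] F [-0.1189 -0.0921 -1.2905] w 0.5529291674261819 q [-0.2076  0.3794  1.6717 -0.0036  1.0917 -1.7792]
need cm [-0.1686  0.0064 -0.0144]
```

View pics/t2c.png

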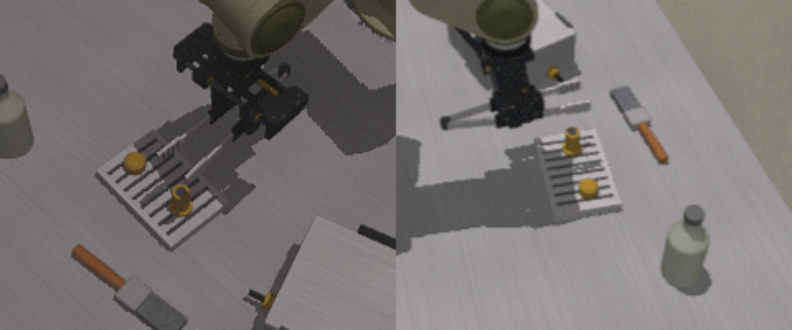

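```bash
python3 -m creep '[[[-0.1,0,1.5,0],[-0.1,0,3.5,0],[-0.1,0,5,0],[-0.1,0,6,0],[-0.1,0,7,0],[-0.1,0,8,0],[-0.1,0,9,0],[-0.1,0,10,0],[-0.1,0,10.7,0],[-0.1,0,10.7,0]]]' 0.55; python3 tg.py t3; python3 st.py
python3 -c "
import cv2,numpy as np
a=cv2.imread('pics/t3scene.png')[140:260,240:380];b=cv2.imread('pics/t3side.png')[150:270,260:400]
cv2.imwrite('pics/t3c.png',cv2.resize(np.hstack([a,b]),None,fx=2.8,fy=2.8))"
```

```text
time: 11.63
tool_pos: [0.5091, 0.0095, 0.0515]
eef_rot: [[-0.002, 1.0, -0.004], [1.0, 0.002, -0.002], [-0.002, -0.004, -1.0]]
contact_force: [0.5, -0.5, -1.6]
width: 0.549
scene tongs_grip [(0.75, [194.6, 338.0], [0.4938, -0.0068, 0.0008], [0.5163, 0.0108, 0.0445])]
scene tongs_tips [(0.71, [219.3, 307.8], [0.6304, 0.015, 0.0643], [0.6221, 0.0069, 0.0445])]
scene bush_mid [(0.76, [216.7, 309.3], [0.6231, 0.013, 0.0657], [0.6132, 0.0035, 0.0425])]
0.03 85 x -0.01960249380667115 0.023848260559539217 z -0.010621329949777023 0.020500787012219978 y max 0.039750074509159
0.05 181 x -0.03199299982675492 0.02073659976183791 z -0.003346636834806242 0.034961621871201436 y max 0.059954361469726054
0.07 271 x -0.029660647477169455 0.024638134103549432 z -0.003210471522039562 0.034688484590111535 y max 0.07995288154959689
0.09 204 x -0.03592332971123051 0.026422604925940122 z -0.01234779398794106 0.03495868849209487 y max 0.09992668292578606
0.11 293 x -0.029009126416693155 0.021964313015317316 z -0.021210679218352655 0.03460113659527933 y max 0.11991341293477907
0.13 387 x -0.029447283731696222 
[... 789 characters left out ...]
x 0.07983990365806097
0.09 222 x -0.03373779912415727 0.018077031149918488 z -0.015851902749183182 0.03479684689212132 y max 0.09989907830588711
0.11 212 x -0.03512669887629644 0.0024985215693400973 z -0.018507278749754316 0.03453507425237681 y max 0.11997593848674512
0.13 139 x -0.03712014296648255 0.010341535315870192 z -0.01699949333002836 0.03434321217693973 y max 0.13995319401006037
0.15 79 x -0.039769464207053774 0.010497707728322803 z 0.027002332207757683 0.034458985662863276 y max 0.14998439391325596
t 12.0333 p [0.5099 0.0093 0.0532] yaw 1.5733007228815912 z [-0.0012 -0.0031 -1.    ] F [ 0.1131  0.7836 -1.6858] w 0.5514907171024044 q [-0.2103  0.5408  1.7577 -0.0043  0.8437 -1.7807]
```

View pics/t3c.png

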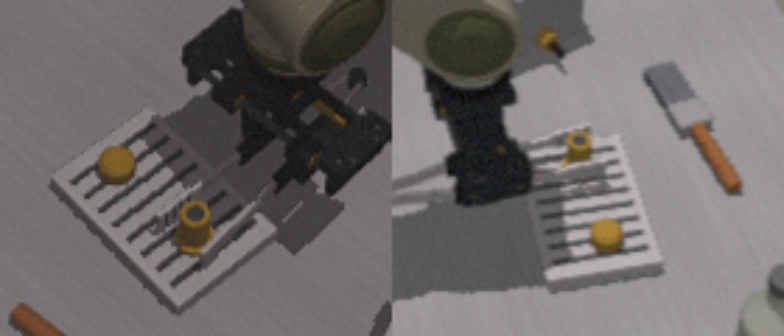

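The bush stands between the two pads in both views (scene crop (195,222), side crop (578,145)), clear on either side. I squeeze.

```bash
python3 -m creep '[[[0,0,0,0],[0,0,0,0],[0,0,0,0],[0,0,0,0],[0,0,0,0]]]' 0.45; python3 -m creep '[[[0,0,0,0],[0,0,0,0],[0,0,0,0],[0,0,0,0],[0,0,0,0],[0,0,0,0],[0,0,0,0]]]' 0.34; python3 tg.py t4 | grep scene; python3 st.py
python3 -c "
import cv2,numpy as np
a=cv2.imread('pics/t4scene.png')[140:260,240:380];b=cv2.imread('pics/t4side.png')[150:270,260:400]
cv2.imwrite('pics/t4c.png',cv2.resize(np.hstack([a,b]),None,fx=2.8,fy=2.8))"
```

```text
time: 12.45
tool_pos: [0.5099, 0.0093, 0.0532]
eef_rot: [[-0.002, 1.0, -0.001], [1.0, 0.002, -0.003], [-0.003, -0.001, -1.0]]
contact_force: [-0.4, 0.4, -1.4]
width: 0.453
time: 13.03
tool_pos: [0.5099, 0.0093, 0.0532]
eef_rot: [[-0.002, 1.0, -0.001], [1.0, 0.002, -0.003], [-0.003, -0.001, -1.0]]
contact_force: [-0.4, 0.1, -1.0]
width: 0.429
scene tongs_grip [(0.97, [192.9, 338.4], [0.4878, -0.0107, -0.0018], [0.5128, 0.0088, 0.0462]), (0.33, [248.0, 436.8], [0.4931, 0.2907, 0.0985], [0.4635, 0.2829, 0.0462])]
scene tongs_tips [(0.69, [216.0, 304.0], [0.6305, 0.0023, 0.0652], [0.6226, -0.0057, 0.0462]), (0.45, [199.5, 280.6], [0.6265, -0.0856, 0.0383], [0.6297, -0.0817, 0.0462])]
scene bush_mid [(0.55, [217.1, 313.6], [0.6166, 0.0212, 0.0657], [0.6066, 0.0119, 0.0425])]
t 13.4333 p [0.5099 0.0094 0.0532] yaw 1.5732346208919346 z [-0.0012 -0.003  -1.    ] F [ 0.158   0.5136 -1.4373] w 0.4298928385522924 q [-0.2102  0.5407  1.7576 -0.0043  0.8437 -1.7806]
```

View pics/t4c.png

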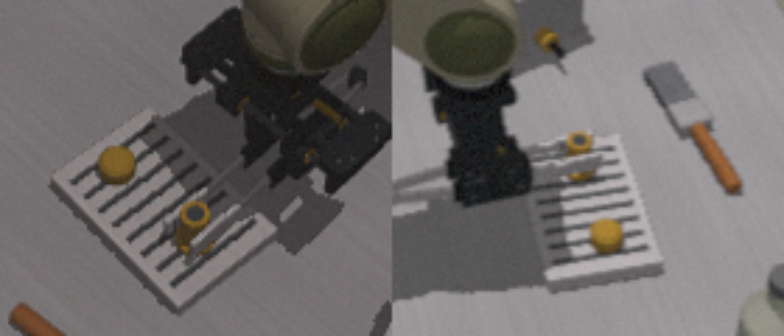

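The pads are closed on the bush's shank. The width stalled at 0.430, or 37.8 mm, close to the 38.4 mm expected for a 26 mm body. I lift.

```bash
python3 -m creep '[[[0,0,-0.4,0],[0,0,-1.2,0],[0,0,-2.4,0],[0,0,-4,0],[0,0,-6,0],[0,0,-8,0],[0,0,-10,0],[0,0,-12,0],[0,0,-13.5,0],[0,0,-14.5,0]]]' 0.34; python3 -m creep '[[[0,0,-0.5,0],[0,0,-1,0],[0,0,-1,0],[0,0,-1,0]]]' 0.34; python3 tg.py t5 | grep -v '^0'; python3 lid.py; python3 st.py
```

```text
time: 14.27
tool_pos: [0.5103, 0.0098, 0.2005]
eef_rot: [[-0.003, 1.0, 0.001], [1.0, 0.003, -0.004], [-0.004, 0.001, -1.0]]
contact_force: [1.1, 0.4, -1.3]
width: 0.432
time: 14.6
tool_pos: [0.5101, 0.0099, 0.21]
eef_rot: [[-0.003, 1.0, 0.0], [1.0, 0.003, -0.003], [-0.003, 0.0, -1.0]]
contact_force: [-0.1, 0.3, -2.3]
width: 0.433
scene tongs_grip [(0.94, [156.2, 341.9], [0.3909, -0.0865, -0.0013], [0.5148, 0.0103, 0.203])]
scene tongs_tips []
scene bush_mid [(0.53, [184.5, 312.8], [0.625, 0.0248, 0.2188], [0.5379, -0.0574, 0.0425])]
side tongs_grip [(0.93, [176.6, 284.6], [0.4828, -0.0829, 0.282], [0.498, -0.0025, 0.203])]
side tongs_tips [(0.63, [169.5, 333.3], [0.6304, -0.01, 0.2012], [0.6298, -0.0118, 0.203]), (0.25, [139.7, 262.9], [0.4904, 0.2923, 0.0978], [0.4734, 0.1631, 0.203])]
side bush_mid [(0.58, [166.0, 325.4], [0.6101, -0.0027, 0.2127], [0.6681, 0.1727, 0.0425]), (0.52, [152.8, 291.8], [0.5137, -0.0328, 0.307], [0.5788, 0.2659, 0.0425])]
lid tilt 0.0036852406229891735 [-0.002827   -0.0023641   0.99999321] [0.58242292 0.32153087 0.09680993] 7475
t 15.1 p [0.5103 0.0098 0.2104] yaw 1.5732922142483499 z [ 0.0012 -0.0035 -1.    ] F [ 0.28    0.7798 -2.2451] w 0.4291856207695201 q [-0.2092  0.3208  1.6099 -0.0034  1.209  -1.7812]
```

View pics/t5scene.png

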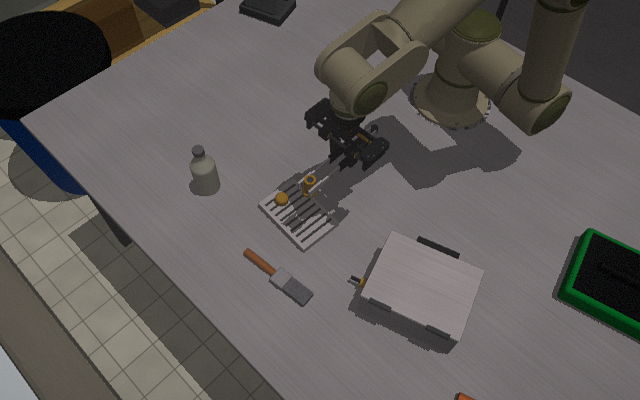

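View pics/t5side.png

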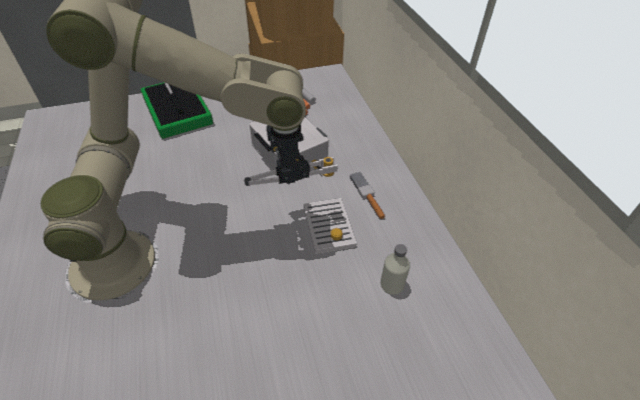

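Both views show the bush held upright in the tongs (scene (309,184), side (328,166)), with its top at about 0.22 m against 0.065 m at the start. The stand has only the cap left on it. The bottle and brush are in their starting places and the lid is flat.

```bash
python3 -m creep '[[[0,0,0,0],[0,0,0,0],[0,0,0,0],[0,0,0,0],[0,0,0,0],[0,0,0,0]]]' 0.34; python3 -c "
from cell import r
print(r.close_job())"
```

```text
time: 15.6
tool_pos: [0.5103, 0.0098, 0.2104]
eef_rot: [[-0.003, 1.0, 0.001], [1.0, 0.003, -0.004], [-0.004, 0.001, -1.0]]
contact_force: [0.1, 0.2, -1.1]
width: 0.43
the job is handed in; nothing more can be done
None
```

The job is handed in after 15.6 s of the 64 s allowed: the lid is shut, and the arm is holding the tall bush up in the tongs.

- **Lid:** I pushed it down with the closed fingertips. The last fit gave a tilt of about 0.004 rad and an outer face at 96.8 mm, against 96 mm for fully shut. The push read about 48 N vertically (about 55 N in all) at the wrist, under the 120 N limit. I take the 40 N limit to cover the arm and gripper body, not the fingertips, but I could not confirm that.
- **Tongs and bush:** I gripped the tongs by their plates and lowered the open tips over the bush. They closed on its shank at 37.8 mm over the plates, against an expected 38.4 mm. I then lifted it about 15.7 cm, and the grip width held steady through the lift and the final hold.
- **Other items:** In the last scene and side pictures the cap, bottle and brush looked unmoved; I did not re-measure them.
- **Disagreements:** The scene and side cameras differed by about 5 mm across the tongs, so I averaged them. The network also missed the tips, or gave weak second guesses, in a few pictures; I checked those against depth and the images.

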